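Park the stone rolling pin in its cradle

ROBOT

A 6-joint arm with a two-finger parallel gripper is mounted at the origin on a cart in front of the work surface, level with it; the furniture and walls round the work are solid. World frame = base frame: x ahead of the robot, y to its left, z up, the work surface at z = 0. Lengths are in mm, angles in rad, forces in N, time in s.
With the tool pointing down it reaches from about 275 to 1000 mm from the base axis. Payload 8.4 kg.
Tool frame: the origin (TCP) lies midway between the tips of the shut fingers; the grasp point (between the pads) lies 19 mm behind it (r.grip_point_offset is the distance from the TCP to the grasp point, in mm); z points along the fingers, x is the direction in which the jaws open and shut, and the axes are right-handed (so a half turn about z gives the same grasp; the last joint's range is limited). The gripper opens to 85 mm and grips with 20 to 120 N. Pads are 22 mm wide; open, the fingers measure 114 mm over their backs; the gripper's body (76 mm by 85 mm) begins 54 mm behind the grasp point. The pads swing forward as they close: fully open they stand 13 mm farther back than shut.
Start: joints at [1.175, 0.353, 1.633, -0, 1.155, -0.002], TCP at [239.811, 577.164, 231.281] pointing down, gripper open.
Joint ranges: [-2.63, 2.63], [-0.92, 2.1], [0.06, 2.66], [-1.3, 4.44], [0, 2.69], [-3.02, 3.02]. Speed limits (rad/s): [2.22, 2.22, 2.79, 3.14, 3.14, 3.14].

INTERFACE

Orientations are given as [roll, pitch, yaw] about the fixed x, y, z axes, in that order (R = Rz(yaw) Ry(pitch) Rx(roll)).
In Python, from rig import monitor, vision, sign_off, r gives the robot as it stands.
- The arm moves only by the shell command python3 -m inch 'ROWS' [FORCE]. ROWS is JSON, a list of rows, each an object with "dp": the shift along the tool's x, y, z in mm, a list of three; "angular": the turn, a rotation vector about the tool's x, y, z in rad, a list of three; "fingers": the closure in counts, from 0 (fully open) to 255 (shut). A call has 1 to 12 rows; each row is the pose to reach, as a shift and turn from the pose commanded when the call began, along the tool's axes at that moment; what a row does not reach only later rows make up. A row lasts 1/12 s, in which the tool goes at most 41.7 mm and 7.16 degrees, less where a joint would pass 70% of its speed; a pose out of reach is approached as far as the arm can. A call with a gripper value outside its range is refused whole. The fingers move at their own pace and stop on an object; FORCE is the grip in N (left out, the last holds). Time passes only in rows, so rows that repeat a pose let the fingers close. It gives the time, the measured TCP pose, the force and the opening at its end, in the units of the state.
- monitor.sense(): the state, without advancing time (a new reading comes with each control period).
- vision.grab_frame(name): name is "scene" or "top" or "wrist"; returns (picture, depth): 420x560x3 uint8, blue, green, red; 420x560 float32, mm along the optical axis (not along the pixel's ray), 0 where there is no reading.
- vision.camera_params(name): a dict with "fx", "fy", "cx", "cy" (pixels), "R" (3x3) and "t" (3): a world point X has camera coordinates R X + t. Camera axes: x right, y down, z forward; pixel columns grow to the right and rows downward; lengths in mm; the calibration is good to about 2 mm. A picture is of the moment at which its call begins: read the wrist's pose just before it. camera_params takes no time and is no camera call; for the wrist camera it gives the pose at the moment of the call.
- sign_off(): hands the job in, once; it reports no verdict.
The state is a dict: "clock": time; "qpos": joint angles; "qvel": joint speeds; "joint_efforts": joint torques, N m; "eef_pos": TCP position; "tcp_rot": TCP orientation; "contact_force": force on the tool from outside, world axes, zero at the start; "wrist_torque": the same for the moment, N m; "opening": opening from 0.0 (shut) to 1.0 (fully open).
Only numpy, scipy, OpenCV 4.12 (cv2) and the standard library are available. Lean on these libraries where they do the work, as an engineer would, in place of code of your own. Each camera call takes 0.05 s, during which the arm holds its last target.

TASK

Put the stone rolling pin away in the wooden cradle at the end of its pastry board: first take the wooden spatula out of the cradle and lay it down flat, clear of cradle and pin. Then roll the pin along the board, up the cradle's ramp, until it drops into the groove and lies still there along both saddles. It is heavy and chips easily, so do not lift it, grip it or shove it from behind: roll it gently with light fingertip pressure on its top, and leave everything else where it is.

Things in the scene. Friction and masses are not known exactly. Their poses are not given: they have to be found in the camera images.
- stone_pin: Marble rolling pin without handles: cylinder 64 mm in diameter, 180 mm long, 1.6 kg (+-20 %), on the board right of the cradle. Origin mid-pin on its axis, 32 mm above the board; x runs along it. Fingertips pressed on its top with 8 N (16 N on the ramp) roll it without slipping and travel twice as far as the pin. Chips above 30 N. Stays put on the level; rolls back if let go on the ramp.
- cradle: Light-wood cradle at the left end of a small wooden pastry board, whose top is 10 to 18 mm above the worktop (differs each time). Both fast. Two saddles 26 mm wide, middles at x = +-58 mm, joined only by a bar 12 mm high at y = 46 to 64 mm. Origin on the board under the groove's middle; x along the groove; y is the rolling direction, away from the pin. Worktop free from y = 75 to 130 mm.
- seat (a point): Where the pin's middle belongs: 36 mm over the board; axes as the cradle's. Saddle heights over the board, by cradle y: ramp 2 mm at y = -40, 8 mm at -23, crest 9 mm at -19, round groove (radius 34 mm) 4 mm at 0, horn 19.5 mm at 31 to 34. The pin meets the ramp with its axis at y = -51. Board: x = -105 to 105, y = -195 (6 mm high stop strip there) to 72 mm.
- spatula: Flat wooden spatula, 252 mm long, 58 g, lying in the groove across both saddles, origin 10 mm above the board. Origin on the axis of the round handle (12 mm thick, x = -112 to +74 mm); x runs along it towards the blade (45 mm wide, 8 mm thick, to x = 140 mm), which hangs out past the far saddle. Balances near x = 20 mm. Lying flat, its origin is 6 mm above the surface.
- garlic: bystander: garlic bulb, 50 mm, on the left of the worktop
- tumbler: bystander: clear tumbler, 76 mm across, 86 mm high, right of the sink
- mug: bystander: white mug, 93 mm high, right of the sink
- salt: bystander: salt shaker, 44 mm across, 90 mm high, on the strip in front of the sink
- spice_jar: bystander: spice jar with a yellow cap, 44 mm across, 100 mm high, past the pin's far end

How it is judged:
By the outcome, as a careful person would: the job done as asked, in the order asked, and still so for the second after the job is handed in, with the robot touching nothing.
It also fails if it takes over 72 s, if anything falls off the work surface, if the arm or the gripper's body presses on something with over 40 N, if the wrist force passes 120 N, or if a joint passes its speed limit or range.

## Working session

There is one attempt and no reset: what is moved stays moved. The work goes in short steps, Python scripts to look and compute and a shell command to move; the robot and the scene stay as the last step left them, time stands still between calls to the robot, and variables do not carry over. Pictures are saved under pics/ and viewed, and the job is handed in when it is done.

```bash
ls; mkdir -p pics
python3 - <<'E'
from rig import monitor, vision, r
import cv2
print(monitor.sense())
for n in ("scene","top","wrist"):
    p,d=vision.grab_frame(n); cv2.imwrite(f"pics/{n}0.png",p)
    import numpy as np
    np.save(f"pics/{n}0.npy",d); c=vision.camera_params(n); print(n,c)
print([a for a in dir(r) if a[0]!='_'])
E
```

```text
pics
{'clock': 0.0, 'qpos': array([ 1.17456214e+00,  3.53668711e-01,  1.63414075e+00,  1.34761412e-05,
        1.15521493e+00, -2.39439272e-03]), 'qvel': array([-0.00044967, -0.00110185,  0.00106932,  0.00184743, -0.00195134,
        0.00150226]), 'joint_efforts': array([-3.45317876e-04, -6.05244040e+01, -3.42081642e+01,  3.84405894e-05,
        9.26877226e-03,  1.86743557e-05]), 'eef_pos': array([239.64074522, 576.70561566, 230.54601653]), 'tcp_rot': array([-3.14157690e+00,  1.43170571e-03,  1.17695109e+00]), 'contact_force': array([-0.09018892,  0.10259704, -0.02652293]), 'wrist_torque': array([ 0.01836812, -0.02076505,  0.00447655]), 'opening': 0.9975258088167692}
scene {'fx': 461.21416800998253, 'fy': 461.21416800998253, 'cx': 278.8429610946099, 'cy': 201.7656815372898, 'R': array([[ 0.88396605, -0.46744335, -0.01003636],
       [-0.36713211, -0.68065911, -0.63396939],
       [ 0.28951343,  0.56409209, -0.77329302]]), 't': array([-482.72571067,  244.742369  , 1503.11245086])}
top {'fx': 477.4182605355149, 'fy': 477.4182605355149, 'cx': 280.90627667656156, 'cy': 210.43899639999827, 'R': array([[ 0.43508058, -0.90031303, -0.01188873],
       [-0.79321925, -0.37701246, -0.47818911],
       [ 0.42603768,  0.21748116, -0.87817643]]), 't': array([-216.07653445,  477.72677586, 1531.80747524])}
wrist {'fx': 309.31116179860646, 'fy': 309.31116179860646, 'cx': 280.0294223521005, 'cy': 204.89047248422267, 'R': array([[ 0.38487932,  0.92296622, -0.00112738],
       [ 0.87314191, -0.36370601,  0.324563  ],
       [ 0.29915065, -0.12590195, -0.94586341]]), 't': array([-624.63264114,  -41.74488794,  381.33867858])}
['MotionError', 'grip_point_offset']
```

View pics/scene0.png

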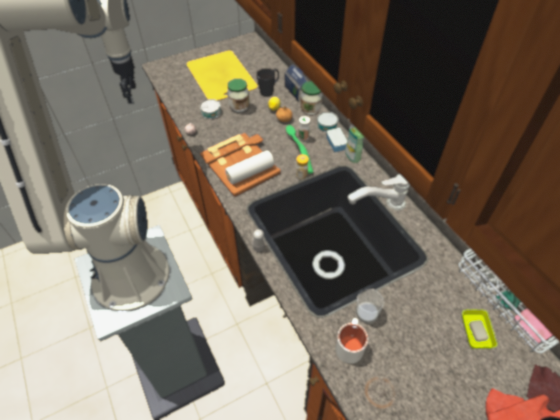

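View pics/top0.png

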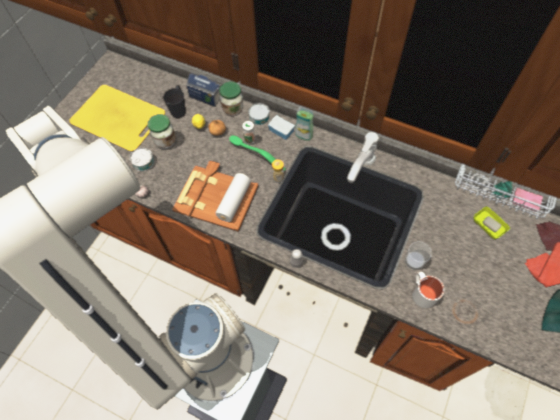

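View pics/wrist0.png

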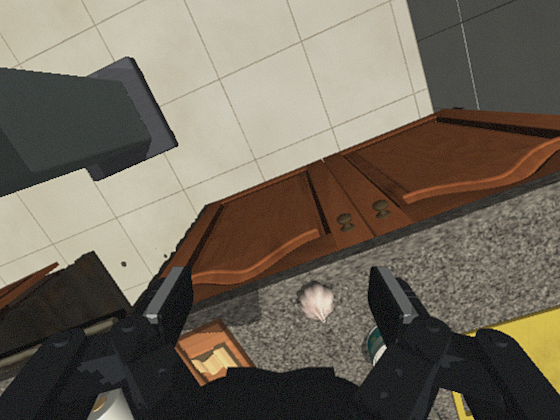

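The top view shows the board around (215,195), the pin at (234,197), and the spatula in the cradle with its blade near (213,168). I'll enlarge that area next.

```bash
cat > h.py <<'E'
import numpy as np, cv2
from rig import monitor, vision
from scipy.spatial.transform import Rotation as Ro
def bp(c,u,v,d):  # pixel+depth -> world
    u,v,d=map(np.asarray,(u,v,d))
    P=np.stack([(u-c['cx'])/c['fx']*d,(v-c['cy'])/c['fy']*d,d],-1)
    return (P-c['t'])@c['R']
def onz(c,u,v,z):
    ray=c['R'].T@np.array([(u-c['cx'])/c['fx'],(v-c['cy'])/c['fy'],1.]); o=-c['R'].T@c['t']
    return o+ray*(z-o[2])/ray[2]
def proj(c,X):
    P=np.atleast_2d(X)@c['R'].T+c['t']; return np.stack([P[:,0]/P[:,2]*c['fx']+c['cx'],P[:,1]/P[:,2]*c['fy']+c['cy']],-1)
E
python3 - <<'E'
import cv2,numpy as np
from h import *
p=cv2.imread('pics/top0.png')[150:235,160:280]
cv2.imwrite('pics/topz.png',cv2.resize(p,None,fx=6.5,fy=6.5,interpolation=cv2.INTER_CUBIC))
c=vision.camera_params('top'); d=np.load('pics/top0.npy')
for u,v in [(234,197),(240,178),(226,215),(215,220),(200,190),(213,168),(193,215),(180,210),(150,205),(195,165),(255,200),(278,167),(143,190)]:
    print((u,v),d[v,u],bp(c,u,v,d[v,u]).round(1))
cw=vision.camera_params('wrist');print(-cw['R'].T@cw['t'])
E
```

```text
(234, 197) 1733.634 [523.5 201.2  74. ]
(240, 178) 1761.9297 [600.3 216.7  82.8]
(226, 215) 1704.2374 [448.2 193.4  69. ]
(215, 220) 1756.218 [435.2 239.4  14.9]
(200, 190) 1803.0104 [516.8 348.7  28.3]
(213, 168) 1845.9171 [622.7 352.1  31.6]
(193, 215) 1763.557 [417.  322.   18.2]
(180, 210) 1779.4747 [416.1 378.7  13.6]
(150, 205) 1812.376 [392.7 501.8  -4.7]
(195, 165) 1895.316 [622.5 439.7  -3. ]
(255, 200) 1819.6906 [584.2 152.1  -6.7]
(278, 167) 1759.3859 [692.2 105.1 102.7]
(143, 190) 1800.14 [422.2 541.1  33.3]
[162.7796836  609.34324288 373.5389495 ]
```

View pics/topz.png

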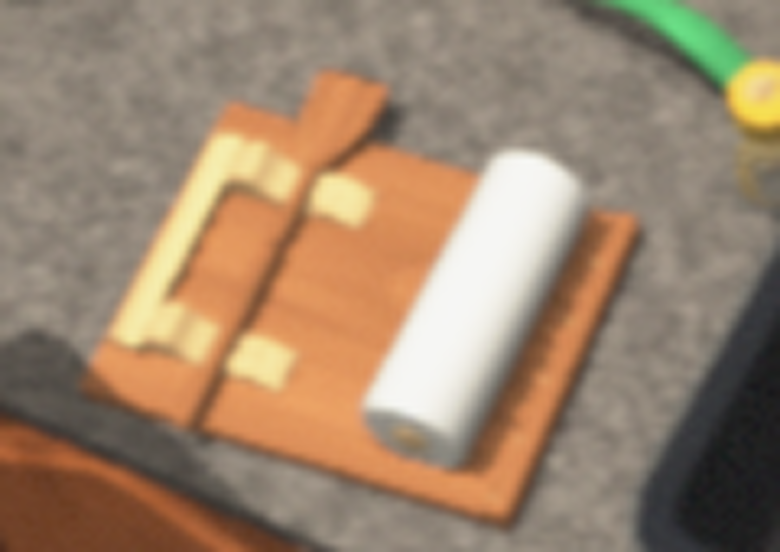

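The enlarged view shows the pin on the right, the saddles on the left, and the spatula lying across both with its blade at the far end. I'll move the wrist camera over the board to measure precisely.

```bash
python3 -m inch '[{"dp":[-14,36,0],"angular":[0,0,-0.04],"fingers":0},{"dp":[-29,72,0],"angular":[0,0,-0.08],"fingers":0},{"dp":[-44,109,0],"angular":[0,0,-0.12],"fingers":0},{"dp":[-59,145,5],"angular":[0,0,-0.16],"fingers":0},{"dp":[-74,182,5],"angular":[0,0,-0.2],"fingers":0},{"dp":[-89,218,5],"angular":[0,0,-0.24],"fingers":0},{"dp":[-104,254,5],"angular":[0,0,-0.28],"fingers":0},{"dp":[-119,290,5],"angular":[0,0,-0.32],"fingers":0},{"dp":[-134,327,0],"angular":[0,0,-0.36],"fingers":0},{"dp":[-148,364,0],"angular":[0,0,-0.394],"fingers":0},{"dp":[-148,364,0],"angular":[0,0,-0.394],"fingers":0},{"dp":[-148,364,0],"angular":[0,0,-0.394],"fingers":0}]'
python3 - <<'E'
from h import *
s=monitor.sense(); print(s['eef_pos'],s['tcp_rot'],s['qvel'].max())
c=vision.camera_params('wrist');p,d=vision.grab_frame('wrist')
np.savez('pics/w1.npz',p=p,d=d,**c); cv2.imwrite('pics/w1.png',p)
E
```

```text
clock: 1.15
eef_pos: [520.3, 299.2, 231.0]
tcp_rot: [-3.141, 0.0, 1.567]
contact_force: [0.8, 0.4, 0.1]
opening: 1.002
[520.3317585  299.16658085 230.99839479] [-3.14125496e+00  1.82685884e-04  1.56734367e+00] 0.05112406956056921
```

View pics/w1.png

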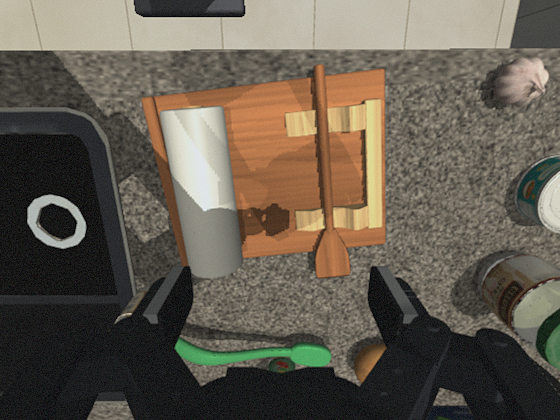

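The wrist view shows the whole board: pin (163–240, 105–275), bar at (375,165), two saddles at (330,120) and (330,218), spatula handle from (320,68) to the blade at (332,275). Now I'll fit these from depth.

```bash
python3 - <<'E'
from h import *
from scipy.optimize import least_squares
w=np.load('pics/w1.npz'); p,d=w['p'],w['d']; c={k:w[k] for k in('fx','fy','cx','cy','R','t')}
V,U=np.mgrid[:420,:560]; W=bp(c,U,V,d)
np.save('pics/W1.npy',W)
def med(u0,u1,v0,v1): return np.median(W[v0:v1,u0:u1].reshape(-1,3),0).round(1), W[v0:v1,u0:u1,2].std().round(2)
print('table',med(395,440,150,200),med(130,150,200,240),med(250,300,290,330)); print('board',med(250,280,150,190),med(250,275,110,140),med(330,355,150,190)); print('bar',med(370,380,120,200))
# pin
m=(W[...,2]>40)&(W[...,2]<95)&(U>150)&(U<250)&(V>95)&(V<265); P=W[m]; print(len(P))
zb=np.median(W[150:190,250:280,2])
def f(a): # y0,slope,z0,slopez, r=32
    n=np.array([1,a[1],a[3]]);n/=np.linalg.norm(n)
    q=P-np.array([520,a[0],a[2]]); q=q-np.outer(q@n,n); return np.linalg.norm(q,axis=1)-32
s=least_squares(f,[205,0,zb+32,0],loss='soft_l1'); print('pin',s.x, np.abs(s.fun).mean(), zb)
print('pin xr',np.percentile(P[:,0],[0.2,1,99,99.8]))
E
python3 - <<'E'
import cv2
p=cv2.imread('pics/w1.png')[55:285,135:400]
cv2.imwrite('pics/w1z.png',cv2.resize(p,None,fx=2.6,fy=2.6,interpolation=cv2.INTER_CUBIC))
E
```

```text
table (array([5.260e+02, 4.684e+02, 1.000e-01]), np.float64(20.83)) (array([ 5.845e+02,  1.166e+02, -1.000e-01]), np.float64(22.87)) (array([ 7.248e+02,  2.907e+02, -2.000e-01]), np.float64(18.69))
board (array([515.4, 281.1,  14.5]), np.float64(27.38)) (array([464.3, 279.3,  14.4]), np.float64(26.19)) (array([515.8, 372.5,  14.5]), np.float64(22.81))
bar (array([501.9, 406.1,  26.4]), np.float64(21.25))
9500
pin [2.15578999e+02 7.04880082e-02 4.60510482e+01 2.52878055e-04] 0.5669348486758934 14.451460278078113
pin xr [443.35011315 444.9051235  608.35899164 614.49229597]
```

View pics/w1z.png

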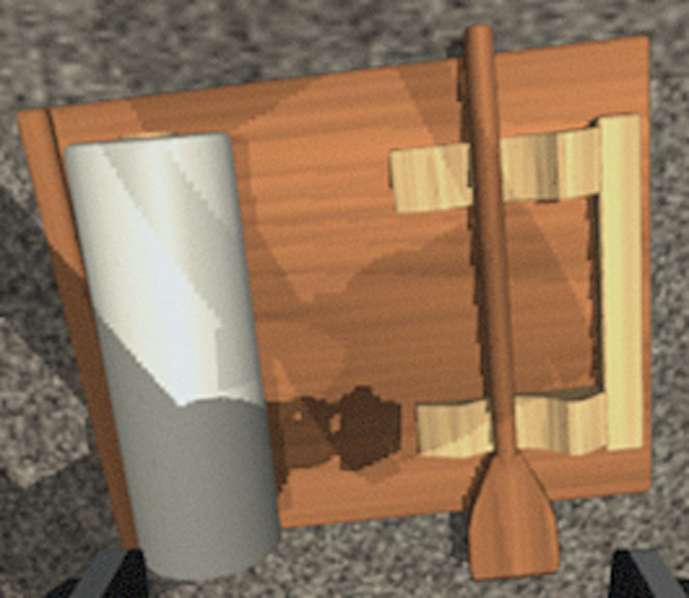

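Run:
```python
from h import *
w=np.load('pics/w1.npz'); p,d=w['p'],w['d']; c={k:w[k] for k in('fx','fy','cx','cy','R','t')}
W=np.load('pics/W1.npy'); V,U=np.mgrid[:420,:560]
hsv=cv2.cvtColor(p,cv2.COLOR_BGR2HSV)
def rect(m,z):
    n,l,st,ce=cv2.connectedComponentsWithStats(m.astype(np.uint8)); k=1+np.argmax(st[1:,4]); m=l==k
    uv=np.argwhere(m)[:,::-1]
    X=np.array([onz(c,u,v,z) for u,v in uv])[:,:2].astype(np.float32)
    return cv2.minAreaRect(X)
yel=(hsv[...,0]>12)&(hsv[...,0]<35)&(hsv[...,1]>60)&(hsv[...,2]>110)
z=W[...,2]
for t in [(24.5,28.5),(23.5,30)]:
    m=yel&(z>t[0])&(z<t[1])&(U>363)&(U<388)&(V>90)&(V<235)
    print('bar',rect(cv2.morphologyEx(m.astype(np.uint8),cv2.MORPH_OPEN,np.ones((3,3)))>0,26.5))
for n,(u,v),zz in [('b nr',(383.8,69.6),14.5),('b fr',(385,243.5),14.5),('b nl',(141.9,98.1),20.5),('bar1',(365.8,99.6),26.5),('bar2',(381.2,99.6),26.5),('bar3',(381.9,227.3),26.5),('bar4',(368.8,228.1),26.5)]:
    print(n,onz(c,u,v,zz).round(1))
# spatula axis z~24.5, edge points of handle in zoom
for a,b in [((468,27),(493,27)),((471,150),(499,150)),((479,250),(506,250)),((486,350),(512,350)),((495,450),(515,450)),((470,578),(558,574))]:
    f=lambda q:onz(c,q[0]/2.6+135,q[1]/2.6+55,24.5)[:2].round(1)
    print('sp',f(a),f(b),(f(a)+f(b))/2)
# handle depth max per row
for v in [75,95,140,160,180,200,240,255,265]:
    r=slice(310,350); k=np.nanargmax(z[v,r])+310; print(v,k,W[v,k].round(1))
# pin ends
for q,zz in [((68,150),46),((232,135),46),((150,135),46)]: print('pin',onz(c,q[0]/2.6+135,q[1]/2.6+55,zz).round(1))
```

```text
bar ((511.7054443359375, 404.7181701660156), (148.6989288330078, 19.318580627441406), 5.771900177001953)
bar ((511.65606689453125, 404.0950927734375), (148.9225616455078, 20.549293518066406), 5.7716169357299805)
b nr [408.  410.6  14.5]
b fr [613.2 433.5  14.5]
b nl [435.5 150.5  20.5]
bar1 [438.2 390.8  26.5]
bar2 [438.3 407.2  26.5]
bar3 [585.5 423.   26.5]
bar4 [586.5 407.1  26.5]
sp [404.4 336. ] [404.5 345.9] [404.45 340.95]
sp [451.4 338.7] [451.4 350.4] [451.4  344.55]
sp [493.  343.6] [493.  355.3] [493.   349.45]
sp [538.  348.4] [538.1 360.1] [538.05 354.25]
sp [587.  354.5] [587.1 364. ] [587.05 359.25]
sp [656.3 345. ] [654.3 388.8] [655.3 366.9]
75 320 [414.1 340.7  31.3]
95 345 [437.  299.6 373.8]
140 325 [479.7 348.5  31.6]
160 327 [501.8 351.8  31.2]
180 326 [524.7 351.6  31.2]
200 328 [549.  355.2  30.3]
240 340 [600.8 372.3  29.6]
255 342 [437.  299.6 373.8]
265 316 [437.  299.6 373.8]
pin [449.7 178.8  46. ]
pin [444.4 243.2  46. ]
pin [444.3 211.4  46. ]
```

Estimates so far: board top z≈14.5, cradle origin ≈(518,352) with yaw ≈0.105. The spatula's balance point is at (536,354) and the pin's middle at (534,217), yawed ≈0.07. Next I'll approach the spatula.

```bash
python3 -m inch '[{"dp":[28,8,30],"angular":[0,0,-0.05],"fingers":150},{"dp":[55,15.5,60],"angular":[0,0,-0.107],"fingers":150},{"dp":[55,15.5,90],"angular":[0,0,-0.107],"fingers":150},{"dp":[55,15.5,120],"angular":[0,0,-0.107],"fingers":150},{"dp":[55,15.5,145],"angular":[0,0,-0.107],"fingers":150},{"dp":[55,15.5,160],"angular":[0,0,-0.107],"fingers":150},{"dp":[55,15.5,160],"angular":[0,0,-0.107],"fingers":150},{"dp":[55,15.5,160],"angular":[0,0,-0.107],"fingers":150}]' 30
python3 - <<'E'
from h import *
s=monitor.sense(); print(s['eef_pos'],s['tcp_rot'],s['contact_force'])
c=vision.camera_params('wrist');p,d=vision.grab_frame('wrist')
cv2.imwrite('pics/w2.png',p)
E
```

```text
clock: 1.87
eef_pos: [533.1, 356.6, 70.7]
tcp_rot: [-3.14, 0.001, 1.679]
contact_force: [-0.1, -0.1, 0.0]
opening: 0.415
[533.12886422 356.60541102  70.66562584] [-3.13962263e+00  7.86680444e-04  1.67936923e+00] [-0.05604552 -0.13537169  0.03371891]
```

View pics/w2.png

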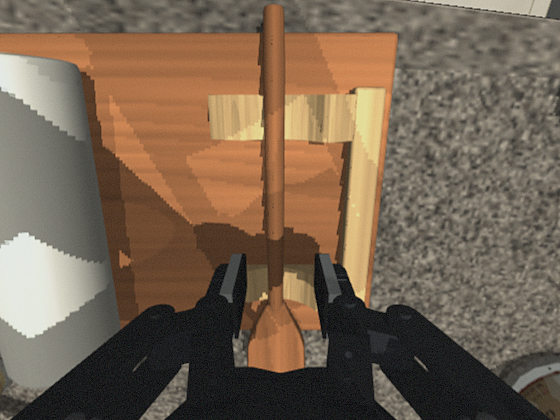

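The wrist view shows the handle at u≈275 between fingers at 238 and 320 (middle 279). So I correct by about 3 mm, descend and close.

```bash
python3 -m inch '[{"dp":[-3,2,15],"angular":[0,0,0],"fingers":150},{"dp":[-3,2,30],"angular":[0,0,0],"fingers":150},{"dp":[-3,2,42],"angular":[0,0,0],"fingers":150},{"dp":[-3,2,51.5],"angular":[0,0,0],"fingers":150},{"dp":[-3,2,51.5],"angular":[0,0,0],"fingers":150},{"dp":[-3,2,51.5],"angular":[0,0,0],"fingers":150}]' 25;  python3 -m inch '[{"dp":[0,0,0],"angular":[0,0,0],"fingers":200},{"dp":[0,0,0],"angular":[0,0,0],"fingers":255},{"dp":[0,0,0],"angular":[0,0,0],"fingers":255},{"dp":[0,0,0],"angular":[0,0,0],"fingers":255},{"dp":[0,0,0],"angular":[0,0,0],"fingers":255},{"dp":[0,0,0],"angular":[0,0,0],"fingers":255},{"dp":[0,0,0],"angular":[0,0,0],"fingers":255}]' 25
```

```text
clock: 2.42
eef_pos: [536.9, 353.2, 20.0]
tcp_rot: [-3.141, 0.0, 1.678]
contact_force: [-0.3, 0.2, 1.2]
opening: 0.408
clock: 3.0
eef_pos: [537.5, 353.5, 20.7]
tcp_rot: [3.14, -0.001, 1.678]
contact_force: [-1.7, -0.1, 6.0]
opening: 0.127
```

```bash
python3 -m inch '[{"dp":[0,0,-5],"angular":[0,0,0],"fingers":255},{"dp":[0,0,-12],"angular":[0,0,0],"fingers":255},{"dp":[0,0,-24],"angular":[0,0,0],"fingers":255},{"dp":[0,0,-40],"angular":[0,0,0],"fingers":255},{"dp":[0,0,-60],"angular":[0,0,0],"fingers":255},{"dp":[0,0,-70],"angular":[0,0,0],"fingers":255},{"dp":[0,0,-70],"angular":[0,0,0],"fingers":255},{"dp":[0,0,-70],"angular":[0,0,0],"fingers":255}]'
python3 - <<'E'
from h import *
s=monitor.sense(); print(s['eef_pos'],s['tcp_rot'],s['contact_force'],s['opening'])
c=vision.camera_params('wrist');p,d=vision.grab_frame('wrist')
np.savez('pics/w3.npz',p=p,d=d,**c)
cv2.imwrite('pics/w3.png',p)
V,U=np.mgrid[:420,:560]; W=bp(c,U,V,d)
for v in (30,60,100,140,180,220): 
    k=np.argmin(d[v,240:310])+240; print(v,k,W[v,k].round(1))
E
```

```text
clock: 3.67
eef_pos: [537.3, 353.3, 90.6]
tcp_rot: [3.14, -0.001, 1.678]
contact_force: [-0.1, -0.1, -0.8]
opening: 0.124
[537.31555444 353.29799848  90.56846872] [ 3.14016323e+00 -7.49126514e-04  1.67793137e+00] [-0.07959982 -0.06734334 -0.81557772] 0.12388695348972553
30 277 [430.2 340.8 101.6]
60 285 [440.1 344.9 101.4]
100 283 [454.8 345.8 101.1]
140 272 [471.2 342.9 100.8]
180 291 [454.2 344.3 233.3]
220 285 [506.7 352.4 100.9]
```

View pics/w3.png

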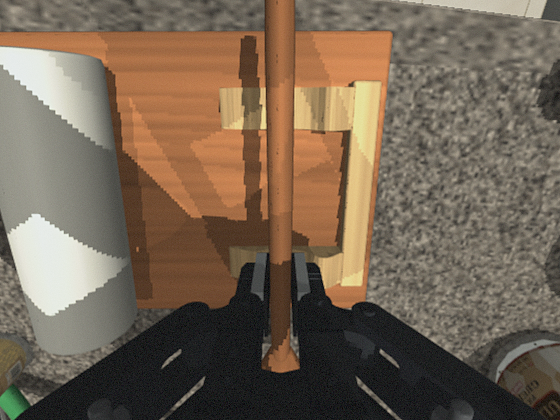

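The spatula is held level, its handle top at z≈101 along the visible length. I'll check that the drop zone past the board is clear.

Run:
```python
from h import *
w=np.load('pics/w1.npz'); c={k:w[k] for k in('fx','fy','cx','cy','R','t')}
W=np.load('pics/W1.npy')
for n,u,v in [('edge',400,50),('edge',480,49),('garlic l',490,85),('garlic b',520,108),('jar1 l',518,190),('jar1b',540,225),('jar2 l',482,270),('jar2 b',500,320),('onion',365,355),('gap',430,260),('gap',430,330)]:
    print(n,onz(c,u,v,0).round(0),W[v,u].round(0))
e=np.array([np.cos(.105),np.sin(.105)]);n=np.array([-e[1],e[0]]);o=np.array([518,352])+0*e
X=W.reshape(-1,3); q=X[:,:2]-o; cx=q@e; cy=q@n
m=(X[:,2]>5)&(X[:,2]<200)&(cy>74)&(cy<140)&(cx>-130)&(cx<170)
print(m.sum()); 
if m.any(): print(np.c_[cx[m],cy[m],X[m][:,2]][::max(1,m.sum()//15)].round(0))
m=(abs(X[:,2])<5)&(cy>74)&(cy<130); print('table cx',np.percentile(cx[m],[.5,99.5]))
```

```text
edge [387. 431.   0.] [387. 431.  -1.]
edge [387. 518.   0.] [387. 517.   1.]
garlic l [423. 537.   0.] [423. 536.   1.]
garlic b [448. 577.   0.] [448. 577.  -0.]
jar1 l [547. 598.   0.] [545. 592.   7.]
jar1b [595. 639.   0.] [594. 638.   0.]
jar2 l [661. 577.   0.] [657. 572.   6.]
jar2 b [745. 620.  -0.] [744. 620.   1.]
onion [809. 428.  -0.] [780. 418.  30.]
gap [645. 503.   0.] [646. 504.  -1.]
gap [762. 521.   0.] [509. 348. 291.]
0
table cx [-121.6973879   193.67867062]
```

```bash
python3 -m inch '[{"dp":[20,5,0],"angular":[0,0,0],"fingers":255},{"dp":[45,12,0],"angular":[0,0,0],"fingers":255},{"dp":[75,18,0],"angular":[0,0,0],"fingers":255},{"dp":[98,25,0],"angular":[0,0,0],"fingers":255},{"dp":[105,25,10],"angular":[0,0,0],"fingers":255},{"dp":[105,25,30],"angular":[0,0,0],"fingers":255},{"dp":[105,25,50],"angular":[0,0,0],"fingers":255},{"dp":[105,25,65],"angular":[0,0,0],"fingers":255},{"dp":[105,25,75],"angular":[0,0,0],"fingers":255},{"dp":[105,25,80],"angular":[0,0,0],"fingers":255},{"dp":[105,25,80],"angular":[0,0,0],"fingers":255},{"dp":[105,25,80],"angular":[0,0,0],"fingers":255}]'; python3 -m inch '[{"dp":[0,0,3],"angular":[0,0,0],"fingers":255},{"dp":[0,0,6],"angular":[0,0,0],"fingers":255},{"dp":[0,0,7],"angular":[0,0,0],"fingers":255},{"dp":[0,0,7],"angular":[0,0,0],"fingers":255}]'
```

```text
clock: 4.72
eef_pos: [550.8, 460.0, 10.0]
tcp_rot: [3.141, -0.0, 1.678]
contact_force: [0.8, 0.7, 0.1]
opening: 0.128
clock: 5.05
eef_pos: [550.6, 460.1, 2.9]
tcp_rot: [3.141, -0.0, 1.678]
contact_force: [-0.6, 0.2, -0.5]
opening: 0.122
```

```bash
python3 -m inch '[{"dp":[0,0,1],"angular":[0,0,0],"fingers":255},{"dp":[0,0,1.5],"angular":[0,0,0],"fingers":255},{"dp":[0,0,1.5],"angular":[0,0,0],"fingers":255}]';python3 -m inch '[{"dp":[0,0,0],"angular":[0,0,0],"fingers":215},{"dp":[0,0,0],"angular":[0,0,0],"fingers":190},{"dp":[0,0,0],"angular":[0,0,0],"fingers":150},{"dp":[0,0,0],"angular":[0,0,0],"fingers":150},{"dp":[0,0,-10],"angular":[0,0,0],"fingers":150},{"dp":[0,0,-30],"angular":[0,0,0],"fingers":150},{"dp":[0,0,-60],"angular":[0,0,0],"fingers":150},{"dp":[0,0,-95],"angular":[0,0,0],"fingers":150},{"dp":[0,0,-130],"angular":[0,0,0],"fingers":150},{"dp":[-20,0,-160],"angular":[0,0,0],"fingers":150},{"dp":[-50,0,-190],"angular":[0,0,0],"fingers":150},{"dp":[-80,0,-200],"angular":[0,0,0],"fingers":100}]'
python3 -m inch '[{"dp":[-30,-8,-2],"angular":[0,0,0],"fingers":100},{"dp":[-65,-16,-4],"angular":[0,0,0],"fingers":100},{"dp":[-100,-20,-6],"angular":[0,0,0],"fingers":100},{"dp":[-125,-20,-8],"angular":[0,0,0],"fingers":100},{"dp":[-125,-20,-8],"angular":[0,0,0],"fingers":100},{"dp":[-125,-20,-8],"angular":[0,0,0],"fingers":100}]'
python3 - <<'E'
from h import *
s=monitor.sense(); print(s['eef_pos'],s['tcp_rot'],s['contact_force'],s['opening'])
c=vision.camera_params('wrist');p,d=vision.grab_frame('wrist')
np.savez('pics/w4.npz',p=p,d=d,**c)
cv2.imwrite('pics/w4.png',p)
E
```

```text
clock: 5.3
eef_pos: [550.8, 460.3, 2.4]
tcp_rot: [3.141, -0.0, 1.678]
contact_force: [-2.1, -2.2, 6.6]
opening: 0.124
clock: 6.3
eef_pos: [560.7, 381.6, 207.0]
tcp_rot: [3.135, -0.003, 1.68]
contact_force: [1.7, 0.0, 1.1]
opening: 0.535
clock: 6.8
eef_pos: [553.0, 253.2, 210.3]
tcp_rot: [3.14, -0.001, 1.676]
contact_force: [-0.0, -0.1, 0.1]
opening: 0.606
[553.00643811 253.22044917 210.33868522] [ 3.14046947e+00 -5.55648110e-04  1.67565610e+00] [-0.02801606 -0.1492218   0.07722717] 0.6064657604125863
```

View pics/w4.png

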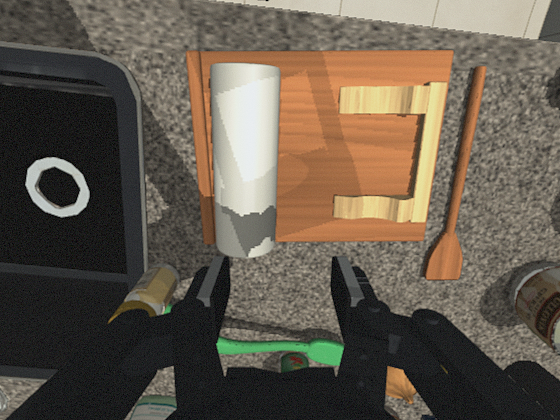

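The spatula lies flat on the worktop at (440–485, 65–280), clear of the board. Pin at (211–280, 65–255), saddles free. I'll refit the pin and cradle from this view.

```bash
cat > fit.py <<'E'
from h import *
from scipy.optimize import least_squares
O=np.array([518,352.]);TH=.105
def load(f):
    w=np.load(f); c={k:w[k] for k in('fx','fy','cx','cy','R','t')}; p,d=w['p'],w['d']
    V,U=np.mgrid[:420,:560]; return c,p,d,bp(c,U,V,d),U,V
def pin(W,U,V,box,guess,x0=520,zmin=45,zmax=98):
    u0,u1,v0,v1=box
    m=(W[...,2]>zmin)&(W[...,2]<zmax)&(U>u0)&(U<u1)&(V>v0)&(V<v1)
    P=W[m]
    def f(a):
        n=np.array([1,a[1],a[3]]);n/=np.linalg.norm(n)
        q=P-np.array([x0,a[0],a[2]]); q=q-np.outer(q@n,n); return np.linalg.norm(q,axis=1)-32
    s=least_squares(f,guess,loss='soft_l1',f_scale=.5)
    return s.x,np.abs(s.fun).mean(),len(P),P
E
python3 - <<'E'
from fit import *
c,p,d,W,U,V=load('pics/w4.npz')
a,e,n,P=pin(W,U,V,(195,295,50,252),[215,.07,46,0])
print(a,e,n,np.percentile(P[:,0],[.2,1,99,99.8]))
print('board',np.median(W[120:170,295:325].reshape(-1,3),0))
hsv=cv2.cvtColor(p,cv2.COLOR_BGR2HSV)
for n,(u,v),z in [('nl',(188,52),20.5),('nr',(452,51),14.5),('fr',(424,240),14.5),('fl',(205,242),20.5)]: print(n,onz(c,u,v,z).round(1))
cv2.imwrite('pics/w4z.png',cv2.resize(p[40:265,180:500],None,fx=2.5,fy=2.5,interpolation=cv2.INTER_CUBIC))
# end-face: near and far ends in image
for u,v in [(245,64),(246,256)]: print(onz(c,u,v,46).round(1),W[v,u])
E
```

```text
[ 2.15579623e+02  7.05290468e-02  4.61022715e+01 -6.14199229e-04] 0.46826588690177284 12153 [444.55812022 446.29312111 616.47281073 620.22324279]
board [513.66438432 281.48597635  14.45933895]
nl [436.8 151.5  20.5]
nr [408.3 409.4  14.5]
fr [612.6 434.1  14.5]
fl [639.3 173.   20.5]
[443.9 210.1  46. ] [446.4930915  213.5360511   76.48138118]
[638.9 224.3  46. ] [621.40945295 226.36353509  77.78207831]
```

View pics/w4z.png

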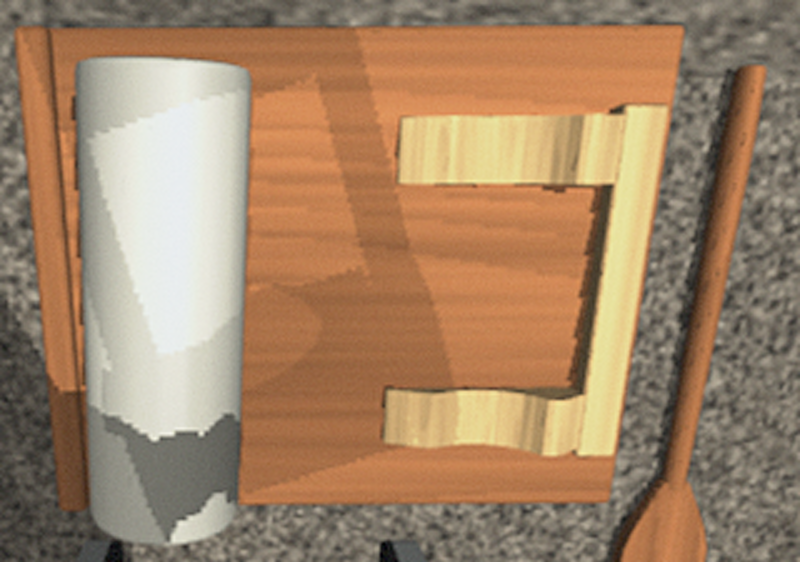

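```bash
python3 -m inch '[{"dp":[-5,-2,0],"angular":[0,0,0.12],"fingers":100},{"dp":[-10,-4,5],"angular":[0,0,0.24],"fingers":100},{"dp":[-15,-6,10],"angular":[0,0,0.36],"fingers":100},{"dp":[-20,-9,15],"angular":[0,0,0.48],"fingers":100},{"dp":[-25,-12,20],"angular":[0,0,0.6],"fingers":100},{"dp":[-30,-15,30],"angular":[0,0,0.72],"fingers":100},{"dp":[-35,-18,40],"angular":[0,0,0.84],"fingers":100},{"dp":[-40,-21,50],"angular":[0,0,0.96],"fingers":100},{"dp":[-45,-24,60],"angular":[0,0,1.08],"fingers":100},{"dp":[-45,-24,70],"angular":[0,0,1.2],"fingers":100},{"dp":[-45,-24,80],"angular":[0,0,1.32],"fingers":100},{"dp":[-45,-24,90],"angular":[0,0,1.44],"fingers":100}]' 60; python3 -m inch '[{"dp":[0,0,0],"angular":[0,0,0.12],"fingers":100},{"dp":[0,0,0],"angular":[0,0,0.165],"fingers":100},{"dp":[0,0,0],"angular":[0,0,0.165],"fingers":100},{"dp":[0,0,0],"angular":[0,0,0.165],"fingers":100}]' 60
python3 - <<'E'
from h import *
s=monitor.sense(); print(s['eef_pos'],s['tcp_rot'],s['contact_force'],s['qpos'])
c=vision.camera_params('wrist');p,d=vision.grab_frame('wrist')
np.savez('pics/w5.npz',p=p,d=d,**c)
cv2.imwrite('pics/w5.png',p)
E
```

```text
clock: 7.85
eef_pos: [533.7, 208.4, 118.8]
tcp_rot: [-3.141, -0.0, 0.233]
contact_force: [0.1, -0.1, -0.5]
opening: 0.606
clock: 8.18
eef_pos: [533.7, 208.0, 119.2]
tcp_rot: [-3.141, -0.0, 0.076]
contact_force: [1.1, -0.5, 0.1]
opening: 0.609
[533.67968032 208.03134281 119.2172046 ] [-3.14137716e+00 -5.99464047e-05  7.61202422e-02] [ 1.06266355 -0.46235342  0.06402466] [3.68955510e-01 4.03961534e-01 1.84154557e+00 2.42076073e-04
 8.95965962e-01 2.92684032e-01]
```

View pics/w5.png

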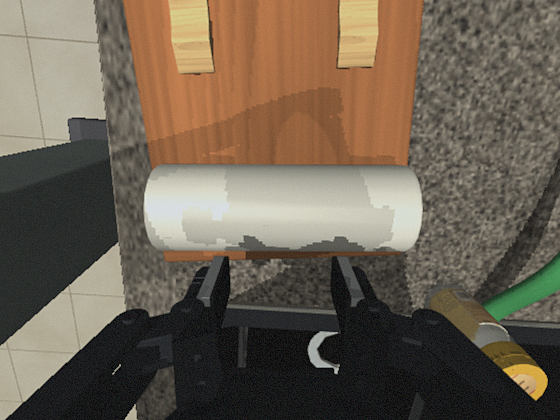

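The wrist view now shows the pin (145–420, 165–250) between the camera and the fingers, which are at (215,290) and (345,290), with the saddles at the top. I'll come down behind its top centre and touch gently.

```bash
python3 -m inch '[{"dp":[0,3,10],"angular":[0,0,0],"fingers":100},{"dp":[0,3,20],"angular":[0,0,0],"fingers":100},{"dp":[0,3,29],"angular":[0,0,0],"fingers":100},{"dp":[0,3,36],"angular":[0,0,0],"fingers":100},{"dp":[0,3,38],"angular":[0,0,0],"fingers":100},{"dp":[0,3,39],"angular":[0,0,0],"fingers":100},{"dp":[0,3,39],"angular":[0,0,0],"fingers":100}]'; python3 -m inch '[{"dp":[0,0,0.5],"angular":[0,0,0],"fingers":100},{"dp":[0,0,1],"angular":[0,0,0],"fingers":100},{"dp":[0,0,1.5],"angular":[0,0,0],"fingers":100},{"dp":[0,0,2],"angular":[0,0,0],"fingers":100},{"dp":[0,0,2],"angular":[0,0,0],"fingers":100}]'
```

```text
clock: 8.82
eef_pos: [533.7, 203.8, 79.9]
tcp_rot: [3.141, 0.001, 0.073]
contact_force: [0.0, -0.8, 0.3]
opening: 0.609
clock: 9.23
eef_pos: [533.8, 203.9, 78.4]
tcp_rot: [-3.142, -0.0, 0.073]
contact_force: [-0.0, 0.0, 0.4]
opening: 0.606
```

```bash
python3 -m inch '[{"dp":[0,0,0.5],"angular":[0,0,0],"fingers":100},{"dp":[0,0,1],"angular":[0,0,0],"fingers":100},{"dp":[0,0,1.5],"angular":[0,0,0],"fingers":100},{"dp":[0,0,2],"angular":[0,0,0],"fingers":100},{"dp":[0,0,2],"angular":[0,0,0],"fingers":100}]'; python3 -m inch '[{"dp":[0,0,0.5],"angular":[0,0,0],"fingers":100},{"dp":[0,0,1],"angular":[0,0,0],"fingers":100},{"dp":[0,0,1.5],"angular":[0,0,0],"fingers":100},{"dp":[0,0,1.5],"angular":[0,0,0],"fingers":100}]'
```

```text
clock: 9.65
eef_pos: [533.7, 203.9, 76.2]
tcp_rot: [3.142, 0.0, 0.073]
contact_force: [1.0, 0.8, 0.4]
opening: 0.61
clock: 9.98
eef_pos: [533.8, 203.9, 74.8]
tcp_rot: [-3.142, -0.0, 0.073]
contact_force: [0.1, 0.5, 1.0]
opening: 0.609
```

```bash
for i in 1 ; do python3 -m inch '[{"dp":[0,0,0.5],"angular":[0,0,0],"fingers":100},{"dp":[0,0,1],"angular":[0,0,0],"fingers":100},{"dp":[0,0,1],"angular":[0,0,0],"fingers":100}]'; done; python3 -m inch '[{"dp":[0,0,0.5],"angular":[0,0,0],"fingers":100},{"dp":[0,0,1],"angular":[0,0,0],"fingers":100},{"dp":[0,0,1],"angular":[0,0,0],"fingers":100}]'
```

```text
clock: 10.23
eef_pos: [533.9, 203.9, 74.4]
tcp_rot: [-3.142, -0.0, 0.073]
contact_force: [-3.0, -0.9, 7.2]
opening: 0.606
clock: 10.48
eef_pos: [534.0, 203.9, 74.2]
tcp_rot: [-3.141, -0.0, 0.073]
contact_force: [-5.7, -1.0, 17.0]
opening: 0.606
```

Contact is at z≈74.6 with about 9 N/mm. I'll ease to about 8 N and roll forward (tool −y).

```bash
python3 -m inch '[{"dp":[0,0,-0.8],"angular":[0,0,0],"fingers":100},{"dp":[0,-2,-0.8],"angular":[0,0,0],"fingers":100},{"dp":[0,-5,-0.8],"angular":[0,0,0],"fingers":100},{"dp":[0,-8,-0.8],"angular":[0,0,0],"fingers":100},{"dp":[0,-11,-0.8],"angular":[0,0,0],"fingers":100},{"dp":[0,-14,-0.8],"angular":[0,0,0],"fingers":100},{"dp":[0,-16,-0.8],"angular":[0,0,0],"fingers":100},{"dp":[0,-16,-0.8],"angular":[0,0,0],"fingers":100}]'
python3 - <<'E'
from h import *
s=monitor.sense(); print(s['eef_pos'],s['tcp_rot'],s['contact_force'])
c=vision.camera_params('wrist');p,d=vision.grab_frame('wrist')
np.savez('pics/w6.npz',p=p,d=d,**c)
cv2.imwrite('pics/w6.png',p)
E
```

```text
clock: 11.15
eef_pos: [532.7, 220.5, 74.9]
tcp_rot: [-3.141, -0.0, 0.073]
contact_force: [-4.8, 0.2, 14.2]
opening: 0.609
[532.71818669 220.51630158  74.86610172] [-3.14091144e+00 -4.78053052e-04  7.31036418e-02] [-4.79760328  0.18781417 14.20022608]
```

View pics/w6.png

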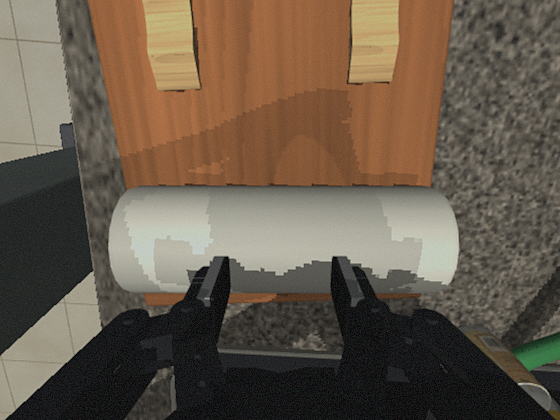

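```bash
cat >> fit.py <<'E'
def rep(f,box,guess_y,x0=533):
    c,p,d,W,U,V=load(f)
    a,e,n,P=pin(W,U,V,box,[guess_y,.07,46,0],x0=x0)
    # drop gripper (black) points by robust fit; report in cradle frame
    th=.109; ex=np.array([np.cos(th),np.sin(th)]); ny=np.array([-ex[1],ex[0]])
    q=np.array([x0,a[0]])-np.array([518,352.])
    print('axis y@x0',a[0].round(1),'yaw',a[1].round(4),'z',a[2].round(1),'zs',a[3].round(4),'cradle y',(q@ny).round(1),'err',e.round(2),n,'xr',np.percentile(P[:,0],[.5,99.5]).round(1))
    return a
E
python3 - <<'E'
from fit import *
rep('pics/w5.npz',(140,425,160,255),216); rep('pics/w6.npz',(105,465,180,250),222)
E
```

```text
axis y@x0 216.3 yaw 0.07 z 46.2 zs -0.0006 cradle y -136.5 err 0.43 23256 xr [446.9 622.5]
axis y@x0 224.5 yaw 0.0701 z 46.3 zs -0.0012 cradle y -128.4 err 0.44 21199 xr [445.6 620.8]
```

Rolling works: the pin moved 8.2 mm for 16.6 mm of fingertip travel. I'll carry on with this stroke.

```bash
python3 -m inch '[{"dp":[0,-3,-0.4],"angular":[0,0,0],"fingers":100},{"dp":[0,-7,-0.4],"angular":[0,0,0],"fingers":100},{"dp":[0,-11,-0.4],"angular":[0,0,0],"fingers":100},{"dp":[0,-15,-0.4],"angular":[0,0,0],"fingers":100},{"dp":[0,-19,-0.4],"angular":[0,0,0],"fingers":100},{"dp":[0,-23,-0.4],"angular":[0,0,0],"fingers":100},{"dp":[0,-27,-0.4],"angular":[0,0,0],"fingers":100},{"dp":[0,-30,-0.4],"angular":[0,0,0],"fingers":100},{"dp":[0,-30,-0.4],"angular":[0,0,0],"fingers":100}]'; python3 -m inch '[{"dp":[0,-3,0],"angular":[0,0,0],"fingers":100},{"dp":[0,-7,0.2],"angular":[0,0,0],"fingers":100},{"dp":[0,-10,0.5],"angular":[0,0,0],"fingers":100},{"dp":[0,-12,0.6],"angular":[0,0,0],"fingers":100},{"dp":[0,-12,0.6],"angular":[0,0,0],"fingers":100}]'
```

```text
clock: 11.95
eef_pos: [530.5, 250.5, 74.6]
tcp_rot: [-3.141, -0.0, 0.073]
contact_force: [-2.3, 0.1, 6.6]
opening: 0.611
clock: 12.37
eef_pos: [529.7, 262.3, 73.5]
tcp_rot: [-3.141, -0.0, 0.073]
contact_force: [-1.3, 2.0, 4.3]
opening: 0.608
```

```bash
python3 -m inch '[{"dp":[0,0,-4],"angular":[0,0,0],"fingers":100},{"dp":[0,0,-9],"angular":[0,0,0],"fingers":100},{"dp":[0,10,-10],"angular":[0,0,0],"fingers":100},{"dp":[0,22,-10],"angular":[0,0,0],"fingers":100},{"dp":[0,30,-10],"angular":[0,0,0],"fingers":100},{"dp":[0,32,-7],"angular":[0,0,0],"fingers":100},{"dp":[0,32,-3.5],"angular":[0,0,0],"fingers":100},{"dp":[0,32,-2],"angular":[0,0,0],"fingers":100},{"dp":[0,32,-1.3],"angular":[0,0,0],"fingers":100},{"dp":[0,32,-1.3],"angular":[0,0,0],"fingers":100}]'
python3 - <<'E'
from fit import *
s=monitor.sense(); print(s['eef_pos'],s['contact_force'])
c=vision.camera_params('wrist');p,d=vision.grab_frame('wrist')
np.savez('pics/w7.npz',p=p,d=d,**c)
cv2.imwrite('pics/w7.png',p)
rep('pics/w7.npz',(105,465,180,250),246)
E
```

```text
clock: 13.2
eef_pos: [531.7, 229.9, 74.3]
tcp_rot: [3.141, 0.001, 0.073]
contact_force: [0.4, -0.5, -0.4]
opening: 0.607
[531.7052702  229.92247429  74.29655307] [ 0.42402238 -0.52226951 -0.35288028]
axis y@x0 245.6 yaw 0.0696 z 46.3 zs -0.0005 cradle y -107.4 err 0.48 24424 xr [444.8 619.9]
```

```bash
python3 -m inch '[{"dp":[0,0,0.5],"angular":[0,0,0],"fingers":100},{"dp":[0,0,0.9],"angular":[0,0,0],"fingers":100},{"dp":[0,0,0.9],"angular":[0,0,0],"fingers":100}]'
```

```text
clock: 13.5
eef_pos: [532.0, 230.0, 74.0]
tcp_rot: [-3.141, -0.0, 0.073]
contact_force: [-1.4, 0.3, 3.0]
opening: 0.605
```

```bash
python3 -m inch '[{"dp":[0,0,0.5],"angular":[0,0,0],"fingers":100},{"dp":[0,-2,0.5],"angular":[0,0,0],"fingers":100},{"dp":[0,-5,0.4],"angular":[0,0,0],"fingers":100},{"dp":[0,-9,0.2],"angular":[0,0,0],"fingers":100},{"dp":[0,-13,0.1],"angular":[0,0,0],"fingers":100},{"dp":[0,-17,0.1],"angular":[0,0,0],"fingers":100},{"dp":[0,-21,0.1],"angular":[0,0,0],"fingers":100},{"dp":[0,-25,0.1],"angular":[0,0,0],"fingers":100},{"dp":[0,-28,0.1],"angular":[0,0,0],"fingers":100},{"dp":[0,-28,0.1],"angular":[0,0,0],"fingers":100}]'
```

```text
clock: 14.33
eef_pos: [530.0, 258.7, 74.9]
tcp_rot: [-3.141, -0.001, 0.073]
contact_force: [-3.0, 0.1, 13.1]
opening: 0.61
```

```bash
python3 -m inch '[{"dp":[0,-3,-0.5],"angular":[0,0,0],"fingers":100},{"dp":[0,-7,-0.5],"angular":[0,0,0],"fingers":100},{"dp":[0,-11,-0.5],"angular":[0,0,0],"fingers":100},{"dp":[0,-15,-0.4],"angular":[0,0,0],"fingers":100},{"dp":[0,-19,-0.4],"angular":[0,0,0],"fingers":100},{"dp":[0,-23,-0.4],"angular":[0,0,0],"fingers":100},{"dp":[0,-27,-0.3],"angular":[0,0,0],"fingers":100},{"dp":[0,-31,0],"angular":[0,0,0],"fingers":100},{"dp":[0,-34,0.3],"angular":[0,0,0],"fingers":100},{"dp":[0,-34,0.3],"angular":[0,0,0],"fingers":100}]'
python3 - <<'E'
from fit import *
s=monitor.sense(); print(s['eef_pos'],s['contact_force'])
c=vision.camera_params('wrist');p,d=vision.grab_frame('wrist')
np.savez('pics/w8.npz',p=p,d=d,**c)
cv2.imwrite('pics/w8.png',p)
rep('pics/w8.npz',(60,500,200,252),277)
E
```

```text
clock: 15.17
eef_pos: [527.6, 292.5, 73.8]
tcp_rot: [-3.141, -0.001, 0.073]
contact_force: [-1.1, 1.0, 6.5]
opening: 0.611
[527.55978331 292.52511932  73.76407862] [-1.14006069  1.03009478  6.45981087]
axis y@x0 277.3 yaw 0.0698 z 46.4 zs -0.0011 cradle y -75.9 err 0.4 10476 xr [441.4 616.6]
```

View pics/w8.png

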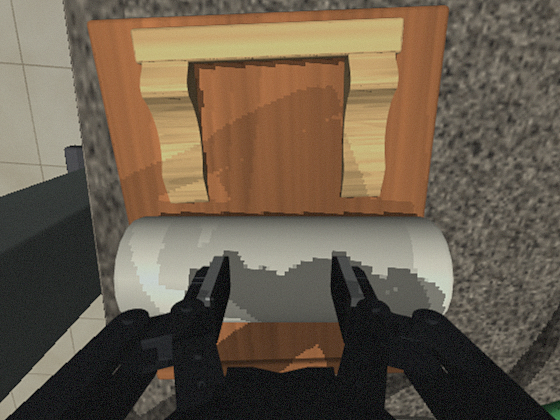

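Pin axis is now at cradle y≈-76 with its yaw unchanged. I'll regrip and take one more level stroke to just before the ramp.

```bash
python3 -m inch '[{"dp":[0,0,-4],"angular":[0,0,0],"fingers":100},{"dp":[0,0,-9],"angular":[0,0,0],"fingers":100},{"dp":[0,10,-10],"angular":[0,0,0],"fingers":100},{"dp":[0,20,-10],"angular":[0,0,0],"fingers":100},{"dp":[0,26,-10],"angular":[0,0,0],"fingers":100},{"dp":[0,27,-6],"angular":[0,0,0],"fingers":100},{"dp":[0,27,-3],"angular":[0,0,0],"fingers":100},{"dp":[0,27,-1.5],"angular":[0,0,0],"fingers":100},{"dp":[0,27,-0.8],"angular":[0,0,0],"fingers":100},{"dp":[0,27,-0.8],"angular":[0,0,0],"fingers":100}]'
```

```text
clock: 16.05
eef_pos: [529.3, 264.9, 74.5]
tcp_rot: [-3.142, 0.0, 0.073]
contact_force: [-2.8, -1.4, 7.3]
opening: 0.606
```

```bash
python3 -m inch '[{"dp":[0,-3,-0.1],"angular":[0,0,0],"fingers":100},{"dp":[0,-7,-0.1],"angular":[0,0,0],"fingers":100},{"dp":[0,-11,-0.2],"angular":[0,0,0],"fingers":100},{"dp":[0,-15,-0.3],"angular":[0,0,0],"fingers":100},{"dp":[0,-19,-0.3],"angular":[0,0,0],"fingers":100},{"dp":[0,-23,-0.2],"angular":[0,0,0],"fingers":100},{"dp":[0,-27,-0.2],"angular":[0,0,0],"fingers":100},{"dp":[0,-31,-0.1],"angular":[0,0,0],"fingers":100},{"dp":[0,-35,-0.1],"angular":[0,0,0],"fingers":100},{"dp":[0,-39,0],"angular":[0,0,0],"fingers":100},{"dp":[0,-41,0],"angular":[0,0,0],"fingers":100},{"dp":[0,-41,0],"angular":[0,0,0],"fingers":100}]'
python3 - <<'E'
from fit import *
s=monitor.sense(); print(s['eef_pos'],s['contact_force'])
c=vision.camera_params('wrist');p,d=vision.grab_frame('wrist')
np.savez('pics/w9.npz',p=p,d=d,**c)
cv2.imwrite('pics/w9.png',p)
rep('pics/w9.npz',(60,500,200,252),297)
E
```

```text
clock: 17.05
eef_pos: [526.3, 306.7, 74.8]
tcp_rot: [-3.141, -0.0, 0.073]
contact_force: [-3.3, 1.6, 10.5]
opening: 0.607
[526.27862433 306.74979465  74.80686777] [-3.25024812  1.59749177 10.4828958 ]
axis y@x0 298.3 yaw 0.0698 z 46.4 zs -0.0007 cradle y -55.0 err 0.42 14335 xr [440.  615.4]
```

View pics/w9.png

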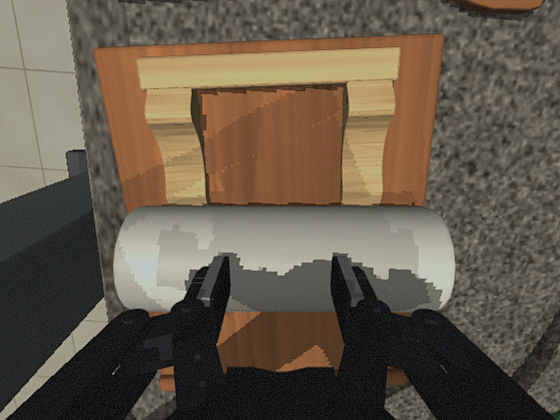

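Pin is at cradle y≈-55, just short of the ramp. I'll regrip with the fingers well behind the top centre for the ramp stroke.

```bash
python3 -m inch '[{"dp":[0,0,-4],"angular":[0,0,0],"fingers":100},{"dp":[0,0,-9],"angular":[0,0,0],"fingers":100},{"dp":[0,10,-10],"angular":[0,0,0],"fingers":100},{"dp":[0,20,-10],"angular":[0,0,0],"fingers":100},{"dp":[0,26,-10],"angular":[0,0,0],"fingers":100},{"dp":[0,27,-6],"angular":[0,0,0],"fingers":100},{"dp":[0,27,-3],"angular":[0,0,0],"fingers":100},{"dp":[0,27,-1],"angular":[0,0,0],"fingers":100},{"dp":[0,27,0],"angular":[0,0,0],"fingers":100},{"dp":[0,27,0.5],"angular":[0,0,0],"fingers":100},{"dp":[0,27,0.5],"angular":[0,0,0],"fingers":100}]'
```

```text
clock: 18.02
eef_pos: [528.2, 278.9, 73.4]
tcp_rot: [3.142, 0.0, 0.073]
contact_force: [-0.6, 0.2, -0.4]
opening: 0.607
```

```bash
python3 -m inch '[{"dp":[0,0,0.5],"angular":[0,0,0],"fingers":100},{"dp":[0,0,1],"angular":[0,0,0],"fingers":100},{"dp":[0,0,1],"angular":[0,0,0],"fingers":100}]'
```

```text
clock: 18.27
eef_pos: [528.4, 278.8, 73.0]
tcp_rot: [-3.141, -0.0, 0.073]
contact_force: [-0.4, -0.9, 2.6]
opening: 0.607
```

```bash
python3 -m inch '[{"dp":[0,0,0.4],"angular":[0,0,0],"fingers":100},{"dp":[0,-1,0.6],"angular":[0,0,0],"fingers":100},{"dp":[0,-3,0.3],"angular":[0,0,0],"fingers":100},{"dp":[0,-5,0.0],"angular":[0,0,0],"fingers":100},{"dp":[0,-7,-0.3],"angular":[0,0,0],"fingers":100},{"dp":[0,-8,-0.4],"angular":[0,0,0],"fingers":100},{"dp":[0,-8,-0.4],"angular":[0,0,0],"fingers":100}]'
```

```text
clock: 18.85
eef_pos: [528.3, 286.6, 74.3]
tcp_rot: [3.141, -0.001, 0.073]
contact_force: [-1.2, -4.3, 12.5]
opening: 0.607
```

```bash
python3 -m inch '[{"dp":[0,-1,0],"angular":[0,0,0],"fingers":100},{"dp":[0,-2.5,-0.4],"angular":[0,0,0],"fingers":100},{"dp":[0,-4,-0.8],"angular":[0,0,-0.003],"fingers":100},{"dp":[0,-6,-1.2],"angular":[0,0,-0.005],"fingers":100},{"dp":[0,-6,-1.2],"angular":[0,0,-0.005],"fingers":100}]'
```

```text
clock: 19.27
eef_pos: [528.3, 292.5, 75.7]
tcp_rot: [3.141, -0.002, 0.079]
contact_force: [0.5, -6.2, 11.6]
opening: 0.61
```

```bash
python3 -m inch '[{"dp":[0,0,0.4],"angular":[0,0,0],"fingers":100},{"dp":[0,0,0.6],"angular":[0,0,0],"fingers":100}]'
python3 - <<'E'
from fit import *
s=monitor.sense(); print(s['eef_pos'],s['contact_force'])
c=vision.camera_params('wrist');p,d=vision.grab_frame('wrist')
np.savez('pics/w10.npz',p=p,d=d,**c)
cv2.imwrite('pics/w10.png',p)
rep('pics/w10.npz',(60,500,200,252),305)
E
```

```text
clock: 19.43
eef_pos: [528.3, 292.2, 75.4]
tcp_rot: [3.141, -0.002, 0.079]
contact_force: [-0.3, -6.8, 20.3]
opening: 0.605
[528.29343924 292.18613793  75.39838007] [-0.27969498 -6.81275408 20.34798012]
axis y@x0 304.7 yaw 0.0725 z 47.3 zs -0.0139 cradle y -48.6 err 0.49 18057 xr [441.3 616.5]
```

```bash
python3 -m inch '[{"dp":[0,-1,-0.3],"angular":[0,0,0],"fingers":100},{"dp":[0,-3,-0.8],"angular":[0,0,-0.002],"fingers":100},{"dp":[0,-5,-1.3],"angular":[0,0,-0.004],"fingers":100},{"dp":[0,-7,-1.75],"angular":[0,0,-0.006],"fingers":100},{"dp":[0,-8,-1.9],"angular":[0,0,-0.008],"fingers":100},{"dp":[0,-8,-1.9],"angular":[0,0,-0.008],"fingers":100}]'
```

```text
clock: 19.98
eef_pos: [527.7, 300.4, 77.5]
tcp_rot: [3.141, -0.002, 0.087]
contact_force: [-0.9, -5.8, 18.3]
opening: 0.607
```

```bash
python3 -m inch '[{"dp":[0,-1,-0.2],"angular":[0,0,0],"fingers":100},{"dp":[0,-3,-0.5],"angular":[0,0,-0.002],"fingers":100},{"dp":[0,-5,-0.9],"angular":[0,0,-0.004],"fingers":100},{"dp":[0,-7,-1.2],"angular":[0,0,-0.006],"fingers":100},{"dp":[0,-9,-1.6],"angular":[0,0,-0.008],"fingers":100},{"dp":[0,-11,-1.9],"angular":[0,0,-0.01],"fingers":100},{"dp":[0,-12,-2.0],"angular":[0,0,-0.01],"fingers":100},{"dp":[0,-12,-2.0],"angular":[0,0,-0.01],"fingers":100}]'
python3 - <<'E'
from fit import *
s=monitor.sense(); print(s['eef_pos'],s['contact_force'])
c=vision.camera_params('wrist');p,d=vision.grab_frame('wrist')
np.savez('pics/w11.npz',p=p,d=d,**c)
cv2.imwrite('pics/w11.png',p)
rep('pics/w11.npz',(60,500,200,252),314)
E
```

```text
clock: 20.65
eef_pos: [526.8, 312.5, 79.8]
tcp_rot: [3.141, -0.002, 0.097]
contact_force: [-2.2, -6.2, 21.1]
opening: 0.608
[526.79285689 312.50879634  79.81486531] [-2.23788091 -6.21608549 21.08232986]
axis y@x0 314.4 yaw 0.0734 z 50.9 zs -0.0144 cradle y -39.0 err 0.47 17309 xr [440.  615.2]
```

View pics/w11.png

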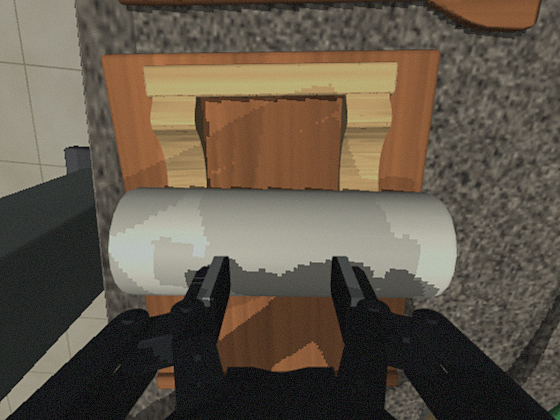

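```bash
python3 -m inch '[{"dp":[0,-1,-0.4],"angular":[0,0,0],"fingers":100},{"dp":[0,-3,-0.8],"angular":[0,0,0],"fingers":100},{"dp":[0,-5,-1.2],"angular":[0,0,0],"fingers":100},{"dp":[0,-7,-1.5],"angular":[0,0,0],"fingers":100},{"dp":[0,-9,-1.9],"angular":[0,0,0],"fingers":100},{"dp":[0,-11,-2.2],"angular":[0,0,0],"fingers":100},{"dp":[0,-11,-2.2],"angular":[0,0,0],"fingers":100}]'
```

```text
clock: 21.28
eef_pos: [525.8, 323.8, 81.7]
tcp_rot: [-3.141, -0.002, 0.097]
contact_force: [-0.5, -3.9, 16.1]
opening: 0.61
```

```bash
python3 -m inch '[{"dp":[0,-1,-0.2],"angular":[0,0,0],"fingers":100},{"dp":[0,-3,-0.4],"angular":[0,0,0],"fingers":100},{"dp":[0,-5,-0.7],"angular":[0,0,0],"fingers":100},{"dp":[0,-7,-1.0],"angular":[0,0,0],"fingers":100},{"dp":[0,-9,-1.2],"angular":[0,0,0],"fingers":100},{"dp":[0,-11,-1.4],"angular":[0,0,0],"fingers":100},{"dp":[0,-11,-1.4],"angular":[0,0,0],"fingers":100}]'
python3 - <<'E'
from fit import *
s=monitor.sense(); print(s['eef_pos'],s['contact_force'])
c=vision.camera_params('wrist');p,d=vision.grab_frame('wrist')
np.savez('pics/w12.npz',p=p,d=d,**c)
cv2.imwrite('pics/w12.png',p)
rep('pics/w12.npz',(60,500,190,252),325)
E
```

```text
clock: 21.87
eef_pos: [524.7, 335.2, 82.8]
tcp_rot: [-3.141, -0.003, 0.096]
contact_force: [0.5, -1.5, 12.0]
opening: 0.608
[524.74221173 335.21236854  82.8013131 ] [ 0.54320216 -1.46101556 12.03162244]
axis y@x0 325.6 yaw 0.0718 z 54.4 zs -0.0081 cradle y -27.9 err 0.4 14206 xr [438.3 613.4]
```

```bash
python3 -m inch '[{"dp":[0,-1,0.2],"angular":[0,0,0],"fingers":100},{"dp":[0,-3,0.2],"angular":[0,0,0],"fingers":100},{"dp":[0,-5,0.3],"angular":[0,0,0],"fingers":100},{"dp":[0,-7,0.4],"angular":[0,0,0],"fingers":100},{"dp":[0,-8,0.5],"angular":[0,0,0],"fingers":100},{"dp":[0,-8,0.5],"angular":[0,0,0],"fingers":100}]'
```

```text
clock: 22.42
eef_pos: [523.9, 343.6, 82.5]
tcp_rot: [-3.14, -0.003, 0.096]
contact_force: [-0.8, 0.9, 13.4]
opening: 0.607
```

```bash
python3 -m inch '[{"dp":[0,-1.5,0.1],"angular":[0,0,0],"fingers":100},{"dp":[0,-3,0.3],"angular":[0,0,0],"fingers":100},{"dp":[0,-4.5,0.4],"angular":[0,0,0],"fingers":100},{"dp":[0,-6,0.6],"angular":[0,0,0],"fingers":100},{"dp":[0,-7,0.8],"angular":[0,0,0],"fingers":100},{"dp":[0,-7,0.8],"angular":[0,0,0],"fingers":100}]'
python3 - <<'E'
from fit import *
s=monitor.sense(); print(s['eef_pos'],s['contact_force'])
c=vision.camera_params('wrist');p,d=vision.grab_frame('wrist')
np.savez('pics/w13.npz',p=p,d=d,**c)
cv2.imwrite('pics/w13.png',p)
rep('pics/w13.npz',(60,500,190,252),333)
E
```

```text
clock: 22.92
eef_pos: [523.2, 351.0, 81.7]
tcp_rot: [-3.139, -0.003, 0.096]
contact_force: [-1.1, 3.6, 12.0]
opening: 0.611
[523.22529504 350.98268737  81.68332036] [-1.12976765  3.56456022 11.98332602]
axis y@x0 334.0 yaw 0.0717 z 55.2 zs 0.0007 cradle y -19.5 err 0.37 10029 xr [437.3 612.2]
```

View pics/w13.png

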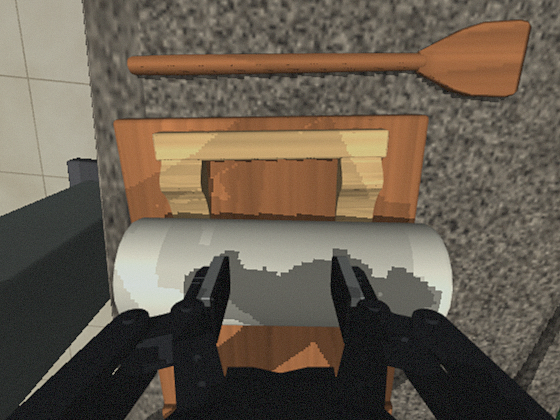

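The pin is on the crest (cradle y≈-19.5, level). I'll ease it over with the fingers leading.

```bash
python3 -m inch '[{"dp":[0,-1.5,0.3],"angular":[0,0,0],"fingers":100},{"dp":[0,-3,0.6],"angular":[0,0,0],"fingers":100},{"dp":[0,-4.5,1.0],"angular":[0,0,0],"fingers":100},{"dp":[0,-6,1.4],"angular":[0,0,0],"fingers":100},{"dp":[0,-7.5,1.8],"angular":[0,0,0],"fingers":100},{"dp":[0,-7.5,1.8],"angular":[0,0,0],"fingers":100}]'
python3 - <<'E'
from fit import *
s=monitor.sense(); print(s['eef_pos'],s['contact_force'])
c=vision.camera_params('wrist');p,d=vision.grab_frame('wrist')
np.savez('pics/w14.npz',p=p,d=d,**c)
cv2.imwrite('pics/w14.png',p)
rep('pics/w14.npz',(60,500,200,252),338)
E
```

```text
clock: 23.47
eef_pos: [522.5, 358.9, 79.8]
tcp_rot: [-3.138, -0.003, 0.096]
contact_force: [-1.8, 5.3, 10.7]
opening: 0.607
[522.49411026 358.91395235  79.80964195] [-1.8178336   5.26407597 10.74541609]
axis y@x0 338.4 yaw 0.0697 z 54.9 zs 0.005 cradle y -15.2 err 0.34 7830 xr [436.8 611.5]
```

```bash
python3 -m inch '[{"dp":[0,-1.5,0.4],"angular":[0,0,0],"fingers":100},{"dp":[0,-3,0.9],"angular":[0,0,0],"fingers":100},{"dp":[0,-4.5,1.4],"angular":[0,0,0],"fingers":100},{"dp":[0,-6,2.0],"angular":[0,0,0],"fingers":100},{"dp":[0,-7.5,2.6],"angular":[0,0,0],"fingers":100},{"dp":[0,-7.5,2.6],"angular":[0,0,0],"fingers":100}]'
python3 - <<'E'
from fit import *
s=monitor.sense(); print(s['eef_pos'],s['contact_force'])
c=vision.camera_params('wrist');p,d=vision.grab_frame('wrist')
np.savez('pics/w15.npz',p=p,d=d,**c)
cv2.imwrite('pics/w15.png',p)
rep('pics/w15.npz',(60,500,200,252),342)
E
```

```text
clock: 24.02
eef_pos: [521.7, 366.7, 77.1]
tcp_rot: [-3.138, -0.003, 0.096]
contact_force: [-2.9, 6.0, 9.3]
opening: 0.604
[521.66934796 366.71988249  77.10274088] [-2.87298179  6.01067089  9.34569723]
axis y@x0 342.6 yaw 0.0709 z 54.2 zs 0.0087 cradle y -11.0 err 0.31 5698 xr [436.1 610.5]
```

```bash
python3 -m inch '[{"dp":[0,-1.5,0.6],"angular":[0,0,0],"fingers":100},{"dp":[0,-3,1.2],"angular":[0,0,0],"fingers":100},{"dp":[0,-4.5,1.9],"angular":[0,0,0],"fingers":100},{"dp":[0,-6,2.7],"angular":[0,0,0],"fingers":100},{"dp":[0,-7.5,3.5],"angular":[0,0,0],"fingers":100},{"dp":[0,-7.5,3.5],"angular":[0,0,0],"fingers":100}]'
python3 - <<'E'
from fit import *
s=monitor.sense(); print(s['eef_pos'],s['contact_force'])
c=vision.camera_params('wrist');p,d=vision.grab_frame('wrist')
np.savez('pics/w16.npz',p=p,d=d,**c)
cv2.imwrite('pics/w16.png',p)
rep('pics/w16.npz',(60,500,200,252),346)
E
```

```text
clock: 24.57
eef_pos: [520.9, 374.4, 73.4]
tcp_rot: [-3.138, -0.003, 0.096]
contact_force: [-1.3, 7.7, 8.5]
opening: 0.611
[520.87955112 374.44783534  73.39426394] [-1.34008788  7.70994885  8.49252333]
axis y@x0 346.8 yaw 0.0735 z 53.0 zs 0.011 cradle y -6.8 err 0.27 3351 xr [435.7 609.5]
```

View pics/w16.png

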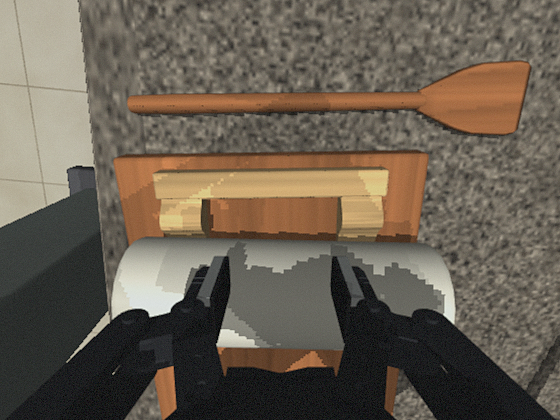

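Still under control at cradle y≈-6.8. One more small step, then the fingers move ahead and lift away.

```bash
python3 -m inch '[{"dp":[0,-1.5,0.7],"angular":[0,0,0],"fingers":100},{"dp":[0,-3,1.5],"angular":[0,0,0],"fingers":100},{"dp":[0,-4.5,2.2],"angular":[0,0,0],"fingers":100},{"dp":[0,-6,3],"angular":[0,0,0],"fingers":100},{"dp":[0,-7.5,3.5],"angular":[0,0,0],"fingers":100},{"dp":[0,-9,3.5],"angular":[0,0,0],"fingers":100},{"dp":[0,-10.5,3.5],"angular":[0,0,0],"fingers":100},{"dp":[0,-12,3],"angular":[0,0,0],"fingers":100},{"dp":[0,-14,2],"angular":[0,0,0],"fingers":100}]'
python3 - <<'E'
from fit import *
s=monitor.sense(); print(s['eef_pos'],s['contact_force'])
c=vision.camera_params('wrist');p,d=vision.grab_frame('wrist')
np.savez('pics/w17.npz',p=p,d=d,**c)
cv2.imwrite('pics/w17.png',p)
rep('pics/w17.npz',(60,500,240,275),351)
E
```

```text
clock: 25.37
eef_pos: [518.1, 385.3, 69.5]
tcp_rot: [3.141, 0.001, 0.096]
contact_force: [-0.5, 0.1, -0.9]
opening: 0.611
[518.05477877 385.28125986  69.49723209] [-0.46249573  0.06269021 -0.89728042]
axis y@x0 352.0 yaw 0.0888 z 52.8 zs 0.0015 cradle y -1.6 err 3.24 7304 xr [435.2 610. ]
```

View pics/w17.png

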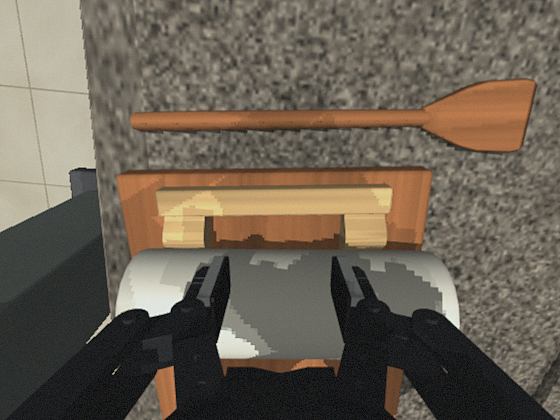

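The fingers are free (≈0 N). I'll lift clear and check the final state.

```bash
python3 -m inch '[{"dp":[0,-2,-8],"angular":[0,0,0],"fingers":100},{"dp":[0,-3,-25],"angular":[0,0,0],"fingers":100},{"dp":[0,-3,-50],"angular":[0,0,0],"fingers":100},{"dp":[0,0,-80],"angular":[0,0,0],"fingers":100},{"dp":[0,15,-110],"angular":[0,0,0],"fingers":100},{"dp":[0,35,-140],"angular":[0,0,0],"fingers":100},{"dp":[0,50,-150],"angular":[0,0,0],"fingers":100},{"dp":[0,60,-150],"angular":[0,0,0],"fingers":100},{"dp":[0,60,-150],"angular":[0,0,0],"fingers":100},{"dp":[0,60,-150],"angular":[0,0,0],"fingers":100},{"dp":[0,60,-150],"angular":[0,0,0],"fingers":100}]'
python3 - <<'E'
from fit import *
s=monitor.sense(); print(s['eef_pos'],s['contact_force'])
c=vision.camera_params('wrist');p,d=vision.grab_frame('wrist')
np.savez('pics/w18.npz',p=p,d=d,**c)
cv2.imwrite('pics/w18.png',p)
p,d=vision.grab_frame('top'); cv2.imwrite('pics/t18.png',p)
E
```

```text
clock: 26.33
eef_pos: [523.6, 325.9, 218.2]
tcp_rot: [3.141, 0.003, 0.096]
contact_force: [-0.3, 0.3, -0.3]
opening: 0.609
[523.55146164 325.93785053 218.16693481] [-0.25005922  0.33193144 -0.34233692]
```

View pics/w18.png

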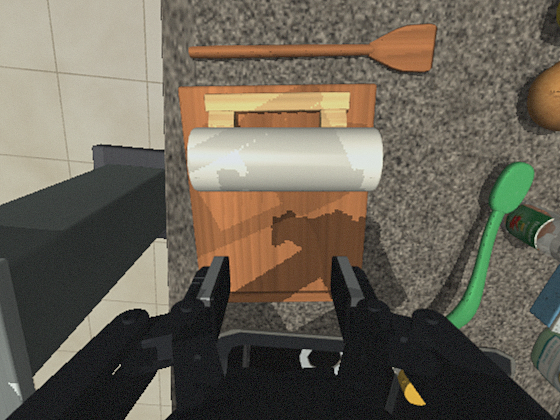

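View pics/t18.png

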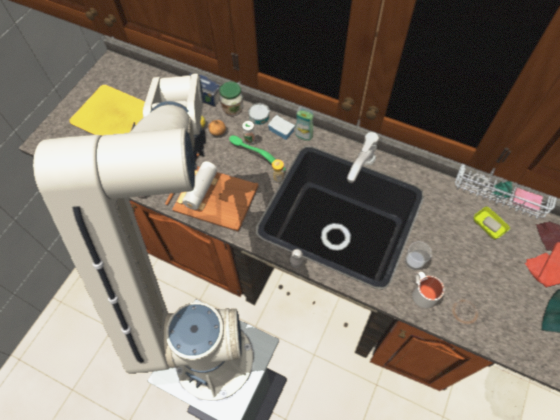

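Both views show the pin (190–380, 128–190 in the wrist view) in the cradle, the spatula flat behind the board, and the other objects in place. I'll check numerically, twice, for stillness.

```bash
python3 -m inch '[{"dp":[0,0,0],"angular":[0,0,0],"fingers":100},{"dp":[0,0,0],"angular":[0,0,0],"fingers":100},{"dp":[0,0,0],"angular":[0,0,0],"fingers":100},{"dp":[0,0,0],"angular":[0,0,0],"fingers":100},{"dp":[0,0,0],"angular":[0,0,0],"fingers":100},{"dp":[0,0,0],"angular":[0,0,0],"fingers":100}]'
python3 - <<'E'
from fit import *
c=vision.camera_params('wrist');p,d=vision.grab_frame('wrist')
np.savez('pics/w19.npz',p=p,d=d,**c)
for f in ('w18','w19'): 
    a=rep(f'pics/{f}.npz',(185,385,125,195),352)
c,p,d,W,U,V=load('pics/w19.npz')
_,_,_,P=pin(W,U,V,(185,385,125,195),a)
th=.109; ex=np.array([np.cos(th),np.sin(th)]); q=(P[:,:2]-[518,352])@ex; print('x_c range',np.percentile(q,[.2,1,99,99.8]).round(1))
a0=cv2.imread('pics/top0.png').astype(int);a1=cv2.imread('pics/t18.png').astype(int);df=np.abs(a0-a1).sum(2)
for n,(u,v) in dict(garlic=(143,190),tumbler=(418,256),mug=(429,290),salt=(297,257),spice=(278,167)).items(): print(n,df[v-12:v+12,u-12:u+12].mean().round(1))
sp=(W[...,2]>2)&(W[...,2]<40)&(V<75)&(U>185)&(U<440); S=W[sp]; print('spat z',np.percentile(S[:,2],[50,95]).round(1), S.min(0).round(0),S.max(0).round(0), ((S[:,:2]-[518,352])@np.array([-ex[1],ex[0]])).min().round(1))
E
```

```text
clock: 26.93
eef_pos: [524.3, 326.1, 220.0]
tcp_rot: [-3.142, 0.0, 0.096]
contact_force: [-0.2, -0.3, 0.4]
opening: 0.607
axis y@x0 353.2 yaw 0.0956 z 50.4 zs -0.001 cradle y -0.5 err 0.47 12179 xr [437.1 612.9]
axis y@x0 353.2 yaw 0.0954 z 50.4 zs -0.0011 cradle y -0.5 err 0.46 12097 xr [436.9 612.8]
x_c range [-81.1 -79.4  94.3  96. ]
garlic 107.4
tumbler 8.5
mug 6.9
salt 52.2
spice 12.2
spat z [10.3 12.3] [414. 427.   2.] [679. 515.  15.] 81.0
```

The pin is seated: axis 35.9 mm over the board, level, not moving between the two frames. The garlic and salt pixels differ from the first frame, so I'll check for shadow or occlusion.

Run:
```python
from h import *
p,d=vision.grab_frame('scene'); cv2.imwrite('pics/s20.png',p)
a=cv2.imread('pics/scene0.png')
crop=lambda i:cv2.resize(i[100:270,160:330],None,fx=2.3,fy=2.3,interpolation=cv2.INTER_CUBIC)
cv2.imwrite('pics/cmp.png',np.hstack([crop(a),crop(p)]))
```

```text
(no output)
```

View pics/cmp.png

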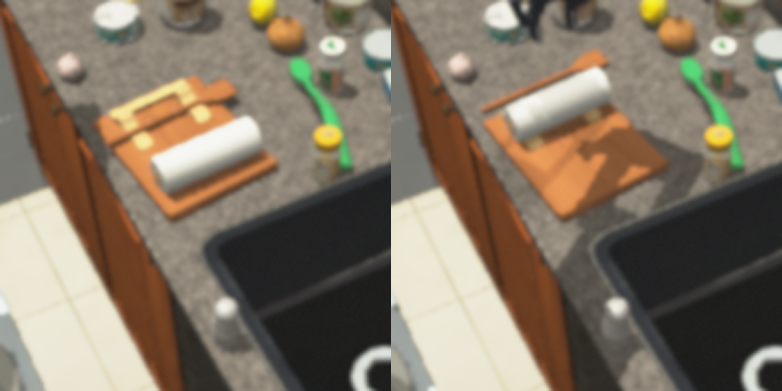

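Comparing before and after, the garlic (68,67), salt (226,320) and spice jar (328,150) are in the same places. The differences were the arm and its shadow. Handing in.

```bash
python3 -c "
from rig import sign_off; print(sign_off())"
```

```text
the job is handed in; nothing more can be done
None
```

The rolling pin is in the cradle and the spatula lies flat on the worktop behind the board. I handed the job in at about 27 s on the robot's clock; no verdict is reported.

**What I did:** I took the spatula out first and laid it down. Then I rolled the pin with two fingertips on its top: three level strokes, and a fourth up the ramp and over the crest. Pressing force was about 3–17 N on the level and 12–21 N on the ramp, as read at the end of each move. The fingers eased the pin down into the groove, and I lifted the arm clear.

**Last checks:**
- **Pin height:** the axis is 35.9 mm above the board (36 mm nominal) and level to 0.001 rad.
- **Pin position across the groove:** within 0.5 mm of the groove's middle. Its yaw is about 0.01 rad off my cradle estimate.
- **Stillness:** two pictures about 0.6 s apart gave the same position.
- **Spatula:** nearest edge about 9 mm from the board and clear of cradle and pin.
- **Bystanders:** tumbler, mug and spice jar matched the first pictures. The top-view difference flagged the garlic and salt, but the scene camera showed both in place; it was the arm and its shadow.

**Not perfect:** the pin sits about 7 mm towards its far end along the groove. It started about 2° askew and drifted as it rolled. It still overhangs both saddles, and I left it rather than push it sideways.

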